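# Clear the soap board and start the soak

### The arm

A 6-joint arm with a two-finger parallel gripper is mounted at the origin on the work surface. World frame = base frame: x ahead of the robot, y to its left, z up, the work surface at z = 0. Lengths are in mm, angles in rad, forces in N, time in s.
With the tool pointing down it reaches from about 350 to 925 mm from the base axis. Payload 6.4 kg.
Tool frame: the origin (TCP) lies at the very end of the fingers, on their centre line; the grasp point (between the pads) lies 19 mm behind it; z points along the fingers, y is the line along which they close (so a half turn about z gives the same grasp; the last joint's range is limited). The gripper opens to 85 mm and grips with 20 to 120 N. Pads are 22 mm wide; open, the fingers measure 114 mm over their backs; the gripper's body (76 mm by 85 mm) begins 54 mm behind the grasp point. The pads swing forward as they close: fully open they stand 13 mm farther back than shut.
Start: joints at [-1.516, 0.245, 1.558, -0, 1.339, -0.174], TCP at [147.43, -633.071, 231.29] pointing down, gripper open.
Joint ranges: [-3.13, 3.13], [-1.02, 2.26], [0.13, 2.54], [-0.95, 4.09], [0.21, 2.88], [-2.74, 2.74]. Speed limits (rad/s): [2.57, 2.57, 3.14, 3.14, 3.14, 3.14].

### API

Orientations are given as a unit quaternion [w, x, y, z].
In Python, from station import robot gives the robot as it stands.
- The arm moves only by the tool step_arm, never from a script. Its argument "rows" is a list of rows, each a list of 2 entries, a list of its own where there are three numbers: the shift along the tool's x, y, z in mm, then the turn about the tool's z in rad. A call has 1 to 20 rows; each row shifts and turns the commanded pose from where the row before left it, along the tool's axes as they then stand; what a row does not reach is not made up. A row lasts 1/10 s, in which the tool goes at most 50 mm and 8.59 degrees, less where a joint would pass 70% of its speed; a pose out of reach is approached as far as the arm can. A call with a gripper value outside its range is refused whole. "claw" is the finger opening in mm, from 0 to 85.4, set as the call begins (left out, the last holds). The fingers move at their own pace and stop on an object; the grip force is fixed at half the most. Time passes only in rows, so rows that do not move let the fingers close. It gives the time, the measured TCP pose, the force, the opening and the grip force at its end, in the units of the state.
- robot.get_state(): the state, without advancing time (a new reading comes with each control period).
- robot.grab_frame(name): name is "side" or "top"; returns the picture (420x560x3 uint8, red, green, blue); there is no depth.
- robot.camera_params(name): a dict with "fx", "fy", "cx", "cy" (pixels), "R" (3x3) and "t" (3): a world point X has camera coordinates R X + t. Camera axes: x right, y down, z forward; pixel columns grow to the right and rows downward; lengths in mm; the calibration is good to about 2 mm. A picture is of the moment at which its call begins. camera_params takes no time and is no camera call.
- robot.finish_job(): hands the job in; it is judged then, once.
The state is a dict: "time_s": time; "joint_positions": joint angles; "qvel": joint speeds; "joint_efforts": joint torques, N m; "eef_pos": TCP position; "orientation": TCP orientation; "wrist_force": force on the tool from outside, world axes, zero at the start; "ft_torque": the same for the moment, N m; "finger_gap": finger opening in mm; "grasp_force": force on a finger pad.
Only numpy, scipy, OpenCV 4.12 (cv2) and the standard library are available. Lean on these libraries where they do the work, as an engineer would, in place of code of your own. Each camera call takes 0.05 s, during which the arm holds its last target. There are 200 camera calls.

### The job

Get the soak tub ready, in this order. First switch it off by turning the selector anticlockwise all the way to its stop, then move every whole soap bar from the cutting board to lie flat inside the soap dish, then with the scraper block wipe all the loose soap chips off the board into the tub (do not carry or push the chips with the fingers) and stand the scraper back in its tray, and last turn the selector four clicks clockwise from its stop, letting go so that it rests in the click. Leave the other things on the counter undisturbed.

Things in the scene. Friction and masses are not known exactly. Their poses are not given: they have to be found in the camera images.
- board: light wooden cutting board, 240 (x) by 260 (y), fixed; its flat top is 85 mm above its origin, which lies on the counter under the board's centre. A lip 6 mm high and 8 mm wide runs along both x sides and the +y side; the -y edge (y = -130) is open and overhangs the tub. Its turn about vertical is up to 0.1 rad.
- tub: fixed steel soak tub, 250 (x) by 150 (y) by 60 high, open on top, walls and floor 5 mm; origin under its centre on the counter. It stands square to the board with its rim just below the board's open -y edge and reaching 13 mm under it.
- soap_dish: fixed white ceramic dish, 120 (x) by 200 (y), walls 12 mm high and 5 mm thick, floor 5 mm; origin under its centre. Room for two bars side by side along y, each lying along x.
- scraper_dish: fixed grey plastic tray, 88 (x) by 165 (y), walls 12 mm high and 5 mm thick, floor 5 mm; origin under its centre. The scraper stands in it, its length along the tray's y, with about 11 mm to spare each side.
- scraper: scraper block, 0.28 kg: black rubber foot 56 (x) by 130 (y) by 18 high, with an upright wooden grip 24 (x) by 90 (y) from 18 to 88 above the underside. Origin at the centre of the underside. It is pushed along its own x, foot flat on the board; grasp the grip across its 24 mm from above. It stands in its tray at the start.
- control: fixed white control box of the soak tub, 120 x 110 x 60 high; origin under its centre. Ten ticks round the selector mark its clicks; the long thick one, on the box's -x side, is the stop.
- selector_grip (a point): middle of the selector's grip bar, on its axis, 91 mm above the counter; the bar is 60 long (own x) by 14 thick (own y), its top 103 above the counter. A white stripe marks the pointing end (own -x).
- selector (a joint): angle of the selector, rad: 0 at its stop, growing as it is turned clockwise seen from above, to 4.7 at the other end. Detents every 0.524 rad (30 degrees): let go, it snaps into the nearest one; it takes less than 0.15 N m to turn. Click n is at 0.524 n. It starts 5 to 7 clicks from the stop.
- bar0: whole bar of cream soap, 80 (x) by 40 (y) by 36 high, about 0.12 kg; origin at the centre of its underside. Starts on the board near its closed +y end, about along the board's x. May be absent.
- bar1: whole bar of cream soap, 80 (x) by 40 (y) by 36 high, about 0.12 kg; origin at the centre of its underside. Starts on the board near its closed +y end, about along the board's x. May be absent.
- chip0: loose soap chip: a 42 x 24 x 12 block, in mm, 20 g; origin at the centre of its underside. Starts on the board, between the bars and the open edge. May be absent.
- chip1: loose soap chip: a five-sided piece about 42 across and 12 thick, in mm, 20 g; origin at the centre of its underside. Starts on the board, between the bars and the open edge. May be absent.
- chip2: loose soap chip: a 36 x 28 x 14 block, in mm, 20 g; origin at the centre of its underside. Starts on the board, between the bars and the open edge. May be absent.
- chip3: loose soap chip: a 40 x 22 x 11 block, in mm, 20 g; origin at the centre of its underside. Starts on the board, between the bars and the open edge. May be absent.
- chip4: loose soap chip: a 38 x 26 x 13 block, in mm, 20 g; origin at the centre of its underside. Starts on the board, between the bars and the open edge. May be absent.
- chip5: loose soap chip: a five-sided piece about 42 across and 12 thick, in mm, 20 g; origin at the centre of its underside. Starts on the board, between the bars and the open edge. May be absent.
- jar: bystander, loose: glass jar 64 across, 75 high; origin at the underside. Leave alone.
- brush: bystander, loose: wooden brush lying flat; origin at the underside. Leave alone.
There are look-alikes about, which are no part of the job. Leave any orange or pink look-alike of the bar0 alone. Of the things that look like the scraper_dish, the largest one is meant.

How it is judged:
By the outcome, as a careful person would: the job done as asked, in the order asked, and still so for the second after the job is handed in, with the robot touching nothing.
Of bar0, bar1 only 1 to 2 are there at a start; the rules pass over those that are not, and their reading is None.
Of chip0, chip1, chip2, chip3, chip4, chip5 only 3 to 6 are there at a start; the rules pass over those that are not, and their reading is None.
At some moment in a run one of bar0, bar1 may be knocked a few centimetres aside while the robot is not near it.
Once in a run the grip may slacken for a moment while it holds something.
It also fails if it takes over 210 s, if anything falls off the work surface, if the arm or the gripper's body presses on something with over 40 N, if the wrist force passes 120 N, or if a joint passes its speed limit or range.

## Working session

There is one attempt and no reset: what is moved stays moved. The work goes in short steps, Python scripts to look and compute and a tool call to move; the robot and the scene stay as the last step left them, time stands still between calls to the robot, and variables do not carry over. Pictures are saved under pics/ and viewed, at most 14 in all, crops included, and the job is handed in when it is done.

Besides the shell and the picture viewer there is one more tool, called after "Call:" as name(argument=value, ...) on one line, values as JSON. step_arm: Moves the arm, as the interface text tells. Its arguments: {"type":"object","properties":{"rows":{"type":"array","items":{"type":"array"}},"claw":{"type":"number"}},"required":["rows"]}

```bash
mkdir -p pics; ls; python3 - <<'E'
from station import robot
import cv2,numpy as np
np.set_printoptions(precision=4,suppress=True)
for n in("top","side"):
    f=robot.grab_frame(n); cv2.imwrite(f"pics/{n}0.png",cv2.cvtColor(f,cv2.COLOR_RGB2BGR))
    p=robot.camera_params(n); print(n,p)
s=robot.get_state(); print(s)
E
```

```text
pics
top {'fx': 522.7077015937233, 'fy': 522.7077015937233, 'cx': 268.1046372154873, 'cy': 209.26655273781194, 'R': array([[ 0.0011, -0.9999, -0.0102],
       [-0.9973, -0.0003, -0.0731],
       [ 0.0731,  0.0103, -0.9973]]), 't': array([ -83.5281,  450.5226, 1578.85  ])}
side {'fx': 469.5505282770313, 'fy': 469.5505282770313, 'cx': 276.41365611779895, 'cy': 206.71052141738753, 'R': array([[ 0.8864,  0.4627, -0.0141],
       [ 0.2807, -0.5615, -0.7784],
       [-0.3681,  0.686 , -0.6277]]), 't': array([-362.0654, -123.1308, 1659.7097])}
{'time_s': 0.1, 'joint_positions': array([-1.5161,  0.2458,  1.5589,  0.    ,  1.3387, -0.1741]), 'qvel': array([-0.0008, -0.0034, -0.0031, -0.0002, -0.0014, -0.0002]), 'joint_efforts': array([ -0.    , -43.0674, -32.7128,  -0.0001,   0.0029,   0.    ]), 'eef_pos': array([ 147.3879, -632.5767,  230.3008]), 'orientation': array([-0.0009,  0.9935,  0.1141,  0.0001]), 'wrist_force': array([-0.1122, -0.6633, -0.6609]), 'ft_torque': array([-0.0297, -0.0049, -0.0148]), 'grasp_force': 0.0, 'finger_gap': 85.35908570745137}
```

View pics/top0.png

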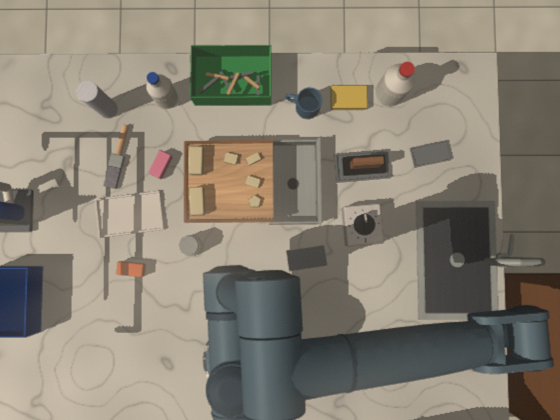

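View pics/side0.png

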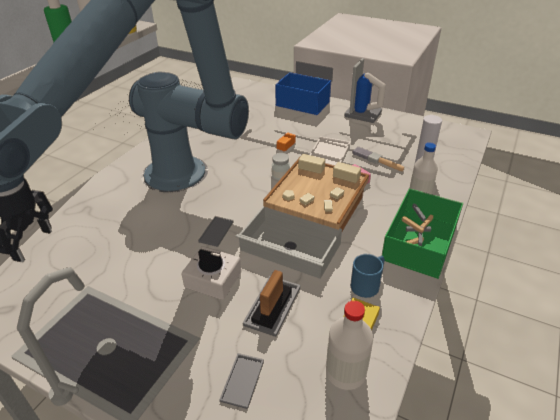

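The top view has +x up and +y left. It shows:
- the board at about (228,181), with bars at (195,160) and (196,201) and 4 chips
- the tub at (297,180)
- the scraper tray at (364,165)
- the control at (362,224)
- the soap dish at (130,214)

The side view agrees. I'll zoom in and measure.

```bash
cat > h.py <<'E'
import cv2,numpy as np
from station import robot
np.set_printoptions(precision=2,suppress=True)
def ray(n,uv):
    p=robot.camera_params(n);R=np.array(p["R"]);t=np.array(p["t"])
    d=R.T@np.array([(uv[0]-p["cx"])/p["fx"],(uv[1]-p["cy"])/p["fy"],1]); return -R.T@t,d/np.linalg.norm(d)
def onz(n,uv,z):
    c,d=ray(n,uv); return c+d*(z-c[2])/d[2]
def tri(a,b):   # top px, side px -> point and miss distance
    c1,d1=ray("top",a);c2,d2=ray("side",b)
    s=np.linalg.lstsq(np.c_[d1,-d2],c2-c1,rcond=None)[0]
    p,q=c1+s[0]*d1,c2+s[1]*d2; return (p+q)/2,np.linalg.norm(p-q)
def proj(n,X):
    p=robot.camera_params(n);c=np.array(p["R"])@X+p["t"]; return np.array([p["fx"]*c[0]/c[2]+p["cx"],p["fy"]*c[1]/c[2]+p["cy"]])
def grab(n,name=None):
    f=cv2.cvtColor(robot.grab_frame(n),cv2.COLOR_RGB2BGR)
    if name: cv2.imwrite(f"pics/{name}.png",f)
    return f
def crop(f,x0,x1,y0,y1,k,name): cv2.imwrite(f"pics/{name}.png",cv2.resize(f[y0:y1,x0:x1],None,fx=k,fy=k,interpolation=cv2.INTER_CUBIC))
E
python3 - <<'E'
from h import *
crop(cv2.imread("pics/top0.png"),90,400,130,280,2.5,"tc")
crop(cv2.imread("pics/side0.png"),180,390,140,330,3,"sc")
E
```

```text
(no output)
```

View pics/tc.png

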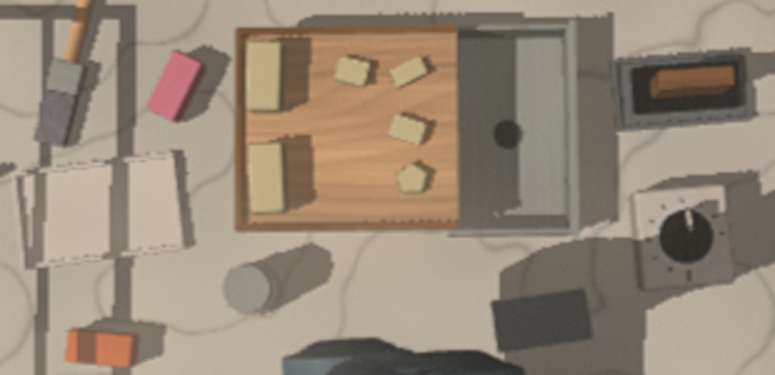

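View pics/sc.png

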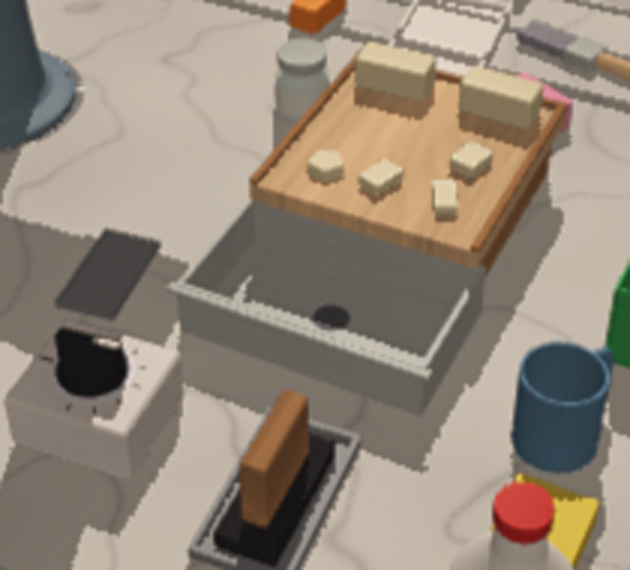

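Both crops show 2 bars, 4 chips and the selector stripe pointing to +x, about 180° from the long stop tick at crop (688,272). The wiped area and the tub are clear. Next I'll measure everything.

```bash
cat > seg.py <<'E'
from h import *
def blobs(img,lo,hi,box,amin=25):
    m=cv2.inRange(cv2.cvtColor(img,cv2.COLOR_BGR2HSV),np.array(lo),np.array(hi))
    k=np.zeros_like(m);x0,x1,y0,y1=box;k[y0:y1,x0:x1]=m[y0:y1,x0:x1]
    n,l,st,c=cv2.connectedComponentsWithStats(k)
    out=[]
    for i in range(1,n):
        if st[i,4]>=amin:
            pts=np.argwhere(l==i)[:,::-1].astype(np.float32)
            out.append((c[i],st[i,4],cv2.boxPoints(cv2.minAreaRect(pts))))
    return out
E
python3 - <<'E'
from seg import *
T=cv2.imread("pics/top0.png");S=cv2.imread("pics/side0.png")
hT=cv2.cvtColor(T,cv2.COLOR_BGR2HSV);hS=cv2.cvtColor(S,cv2.COLOR_BGR2HSV)
def cT(x,y):return int(90+x/2.5),int(130+y/2.5)
def cS(x,y):return int(180+x/3),int(140+y/3)
for k,p in dict(board=(340,130),bar=(265,70),barside=(282,70),chip=(350,70),chip2=(410,70),grip=(690,75),tray=(622,95),foot=(640,90),box=(650,200),knob=(688,250),lip=(300,30),dish=(80,220),dsh=(117,200),marble=(200,200)).items(): u,v=cT(*p);print("T",k,hT[v,u])
for k,p in dict(board=(400,130),bar=(500,85),barside=(500,118),chip=(470,155),grip=(280,450),griptop=(292,400),foot=(270,535),tray=(347,440),box=(150,370),boxside=(80,440),knob=(90,360),dish=(450,30),marble=(100,50)).items(): u,v=cS(*p);print("S",k,hS[v,u])
# hand picks from crops: (top px, side px)
f=lambda x,y:(90+x/2.5,130+y/2.5); g=lambda x,y:(180+x/3,140+y/3)
for k,a,b in [("knob stripe",f(688,220),g(106,342)),("board open -x corner",f(458,231),g(253,184)),("board open +x corner",f(458,28),g(484,262)),
 ("grip top -y end",f(653,83),g(250,520)),("bar0 top corner TL(+y+x)",f(248,40),g(478,68)),("bar1 TL",f(248,142),g(370,44)),
 ("tray -y+x",f(750,50),g(0,0)),("tray +y-x",f(618,130),g(322,425)),("box +y+x",f(631,193),g(178,348))]:
    print(k,*tri(a,b))
E
```

```text
T board [ 14 111 186]
T bar [ 20  81 190]
T barside [ 20  80 102]
T chip [ 20  81 192]
T chip2 [ 20  81 191]
T grip [ 12 126 130]
T tray [19 24 84]
T foot [20 31 49]
T box [ 16  39 185]
T knob [17 36 49]
T lip [ 13 129 113]
T dish [ 16  40 197]
T dsh [ 17  41 131]
T marble [ 18  42 182]
S board [ 16 103 211]
S bar [ 20  64 219]
S barside [ 20  84 131]
S chip [ 20  61 220]
S grip [ 13 146  84]
S griptop [ 14 146 162]
S foot [10 32 24]
S tray [10 21 73]
S box [ 14  30 213]
S boxside [ 14  39 131]
S knob [165  23  22]
S dish [ 15  32 222]
S marble [ 16  34 189]
knob stripe [ 421.29 -362.3   100.56] 5.017033997149777
board open -x corner [412.53 -95.64  79.4 ] 11.976699835652028
board open +x corner [655.63 -95.61  72.24] 13.921605207016242
grip top -y end [ 582.65 -359.42  -42.04] 45.948454340251715
bar0 top corner TL(+y+x) [594.5  124.43 147.46] 57.337032046506856
bar1 TL [477.59 121.19 144.71] 62.3562225719128
tray -y+x [ 493.41 -397.78  482.77] 138.09925136491168
tray +y-x [ 560.78 -285.13  -12.06] 52.51327519775129
box +y+x [ 455.01 -303.54   56.37] 2.804157235996171
```

```bash
python3 - <<'E'
from seg import *
T=cv2.imread("pics/top0.png");S=cv2.imread("pics/side0.png")
def ang(P):
    e=[P[1]-P[0],P[2]-P[1]];e=max(e,key=lambda v:np.hypot(*v[:2]));return np.arctan2(e[1],e[0])
bt=blobs(T,(17,60,150),(24,97,255),(184,275,138,224),20); bs=blobs(S,(18,40,185),(24,84,255),(260,370,150,215),10)
print("T");[print(c,a,onz("top",c,121 if a>100 else 97)) for c,a,b in bt]
print("S");[print(c,a) for c,a,b in bs]
for c,a,b in bt:
    best=min(((tri(c,d[0]),d[0]) for d in bs),key=lambda r:r[0][1]); h=best[0][0][2]
    W=[onz("top",p,h) for p in b]; print("obj",best[0],"side px",best[1],"yaw",round(ang(W),3),"size",np.linalg.norm(W[1]-W[0])+3,np.linalg.norm(W[2]-W[1])+3)
print("grip");gt=blobs(T,(8,100,60),(17,255,255),(340,395,150,180),20);gs=blobs(S,(8,100,120),(17,200,255),(255,295,265,320),20);gd=blobs(S,(8,100,40),(17,200,255),(255,295,265,320),20)
for G in(gt,gs,gd):print([(c,a,b.tolist()) for c,a,b in G])
print("knob");kt=blobs(T,(0,0,0),(180,255,70),(345,385,208,240),20);ks=blobs(S,(0,0,0),(180,255,60),(193,228,245,278),20)
for G in(kt,ks):print([(c,a) for c,a,b in G])
print("boards");
for c,a,b in blobs(T,(8,100,60),(17,255,255),(180,280,130,230),500): print(b.tolist(),[onz("top",p,90) for p in b])
for c,a,b in blobs(T,(0,0,0),(180,60,110),(335,393,145,185),100): print("tray",a,b.tolist(),[onz("top",p,12) for p in b])
E
```

```text
T
[194.4  159.66] 370 [585.79 127.71 121.  ]
[230.15 158.2 ] 124 [589.94  24.89 121.  ]
[252.64 158.16] 103 [590.03 -39.73 121.  ]
[252.45 181.46] 119 [522.66 -39.42 121.  ]
[195.47 200.54] 376 [467.83 123.31 121.  ]
[253.86 201.41] 106 [465.37 -43.61 121.  ]
S
[311.77 158.7 ] 151
[346.44 167.35] 155
[336.59 191.03] 68
[288.38 192.84] 56
[306.39 196.83] 70
[327.94 203.95] 66
obj (array([587.3 , 128.71, 117.57]), np.float64(2.056682363762675)) side px [346.44 167.35] yaw -3.131 size 40.57878368688043 84.4304086087324
obj (array([595.79,  27.78,  96.33]), np.float64(3.533007201363905)) side px [336.59 191.03] yaw -1.896 size 32.76920156261109 40.10708797574178
obj (array([595.96, -37.97,  94.11]), np.float64(2.8794602214509784)) side px [327.94 203.95] yaw -1.103 size 43.577104652230354 24.125573377397977
obj (array([527.22, -37.63,  96.15]), np.float64(3.1711341767231036)) side px [306.39 196.83] yaw -1.895 size 28.903191420794332 40.82625514477352
obj (array([470.03, 124.87, 117.71]), np.float64(4.315642069978879)) side px [311.77 158.7 ] yaw -3.131 size 40.35651780186546 80.62177838
[... 785 characters left out ...]
([363.99, 224.68]), np.int32(314))]
[(array([208.78, 261.26]), np.int32(395))]
boards
[[183.99996948242188, 220.99996948242188], [183.99996948242188, 139.99996948242188], [271.9999694824219, 139.99996948242188], [271.9999694824219, 220.99996948242188]] [array([410.85, 160.7 ,  90.  ]), array([649.47, 163.76,  90.  ]), array([649.2, -95.2,  90. ]), array([410.99, -95.33,  90.  ])]
tray 1185 [[332.6470031738281, 153.41175842285156], [391.7587585449219, 148.8647003173828], [394.1117248535156, 179.4529266357422], [334.9999694824219, 183.99998474121094]] [array([ 623.4 , -281.74,   12.  ]), array([ 637.4 , -463.56,   12.  ]), array([ 542.6 , -469.22,   12.  ]), array([ 528.62, -288.19,   12.  ])]
```

```bash
cat > plan.py <<'E'
from h import *
def yaw(s): q=s["orientation"]; return 2*np.arctan2(q[2],q[1])
def to(x,y,z,yw=None):
    s=robot.get_state();p=s["eef_pos"];a=yaw(s);a=(a+np.pi)%(2*np.pi)-np.pi
    d=np.array([x,y,z])-p
    yw=a if yw is None else yw
    L=lambda b:np.array([d[0]*np.cos(b)+d[1]*np.sin(b), d[0]*np.sin(b)-d[1]*np.cos(b), -d[2]])
    print("t",round(s["time_s"],1),"tcp",p,"yaw",round(a,3),"q1",round(s["joint_positions"][0],2),"q6",round(s["joint_positions"][5],2),"F",s["wrist_force"],"gap",round(s["finger_gap"],1))
    print("  shift now-axes",L(a),"turn",round(a-yw,3)," shift after turn",L(yw))
E
python3 - <<'E'
from plan import *
f=lambda x,y:(90+x/2.5,130+y/2.5)
print("knob",tri((363.99,224.68),(208.78,261.26)),onz("top",(363.99,224.68),85),onz("side",(208.78,261.26),85))
c=[f(631,193),f(728,185),f(735,283),f(638,290)];P=[onz("top",p,60) for p in c];print("box",np.mean(P,0),P)
print("griptop",onz("top",(366.5,160.2),93),onz("side",(270.96,283.05),93),tri((366.5,160.2),(270.96,283.05)))
D=[onz("top",f(*p),12) for p in[(18,173),(180,152),(187,247),(28,267)]];print("dish",np.mean(D,0),D)
D=[onz("top",f(*p),12) for p in[(616,58),(748,50),(752,118),(618,130)]];print("tray",np.mean(D,0),D)
to(400,-355,200,0.08)
E
```

```text
knob (array([ 401.79, -365.34,   68.43]), np.float64(0.9364633570863438)) [ 400.69 -362.75   85.  ] [ 412.9  -377.91   85.  ]
box [ 400.7  -364.71   60.  ] [array([ 453.57, -303.85,   60.  ]), array([ 463.11, -418.72,   60.  ]), array([ 347.22, -425.25,   60.  ]), array([ 338.88, -311.02,   60.  ])]
griptop [ 588.6 -371.    93. ] [ 592.33 -377.55   93.  ] (array([ 589.56, -372.28,   86.38]), np.float64(0.36303981217677295))
dish [436.66 336.2   12.  ] [array([481.73, 442.2 ,  12.  ]), array([507.68, 243.01,  12.  ]), array([390.91, 232.57,  12.  ]), array([366.31, 427.04,  12.  ])]
tray [ 585.57 -375.78   12.  ] [array([ 624.05, -293.29,   12.  ]), array([ 633.87, -455.64,   12.  ]), array([ 549.56, -459.2 ,   12.  ]), array([ 534.79, -294.98,   12.  ])]
t 0.1 tcp [ 147.39 -632.58  230.3 ] yaw 0.229 q1 -1.52 q6 -0.17 F [-0.11 -0.66 -0.66] gap 85.4
  shift now-axes [ 308.98 -213.05   30.3 ] turn 0.149  shift after turn [ 273.99 -256.5    30.3 ]
```

Call:
step_arm(rows=[[[0, 0, 0], 0.08], [[0, 0, 0], 0.079], [[27.1, -25.1, 3], 0], [[27.1, -25.1, 3], 0], [[27.1, -25.1, 3], 0], [[27.1, -25.1, 3], 0], [[27.1, -25.1, 3], 0], [[27.1, -25.1, 3], 0], [[27.1, -25.1, 3], 0], [[27.1, -25.1, 3], 0], [[27.1, -25.1, 3], 0], [[27.1, -25.1, 3], 0], [[0, 0, 0], 0], [[0, 0, 0], 0]], claw=50)

```text
time_s: 1.5
eef_pos: [400.4, -363.2, 200.9]
orientation: [-0.0, 0.999, 0.036, -0.0]
wrist_force: [-1.1, -0.6, 0.3]
finger_gap: 50.2
grasp_force: 0.0
```

```bash
python3 - <<'E'
from plan import *
to(400.5,-363.5,82,0.07)
E
```

```text
t 1.5 tcp [ 400.39 -363.18  200.88] yaw 0.071 q1 -0.95 q6 0.55 F [-1.13 -0.61  0.34] gap 50.2
  shift now-axes [  0.09   0.33 118.88] turn 0.001  shift after turn [  0.09   0.33 118.88]
```

Call:
step_arm(rows=[[[0, 0, 30], 0], [[0, 0, 30], 0], [[0, 0, 30], 0], [[0, 0, 20], 0], [[0, 0, 7], 0], [[0, 0, 0], 0]])

```text
time_s: 2.1
eef_pos: [399.3, -364.0, 83.5]
orientation: [-0.001, 0.999, 0.034, -0.001]
wrist_force: [0.4, -0.3, 0.1]
finger_gap: 49.9
grasp_force: 0.0
```

Call:
step_arm(rows=[[[0, 0, 0], 0], [[0, 0, 0], 0], [[0, 0, 0], 0], [[0, 0, 0], 0], [[0, 0, 0], 0], [[0, 0, 0], 0], [[0, 0, 0], 0], [[0, 0, 0], 0]], claw=8)

```text
time_s: 2.9
eef_pos: [401.0, -364.8, 86.0]
orientation: [0.001, 0.999, 0.035, 0.001]
wrist_force: [-0.7, 0.2, 6.8]
finger_gap: 12.4
grasp_force: 60.2
```

Call:
step_arm(rows=[[[0, 0, -2], 0], [[0, 0, 0], -0.14], [[0, 0, 0], -0.14], [[0, 0, 0], -0.14], [[0, 0, 0], -0.14], [[0, 0, 0], -0.14], [[0, 0, 0], -0.14], [[0, 0, 0], -0.14], [[0, 0, 0], -0.14], [[0, 0, 0], -0.14], [[0, 0, 0], -0.14], [[0, 0, 0], -0.14], [[0, 0, 0], 0]])

```text
time_s: 4.2
eef_pos: [404.3, -367.7, 86.3]
orientation: [0.008, 0.693, 0.721, 0.0]
wrist_force: [20.5, -17.5, -23.0]
finger_gap: 12.4
grasp_force: 58.4
```

```bash
python3 - <<'E'
from plan import *
to(400.5,-363.5,84,0.07)
print(robot.get_state()["ft_torque"])
E
```

```text
t 4.2 tcp [ 404.25 -367.67   86.25] yaw 1.611 q1 -0.95 q6 -0.99 F [ 20.53 -17.53 -22.97] gap 12.4
  shift now-axes [ 4.32 -3.58  2.25] turn 1.541  shift after turn [-3.45 -4.42  2.25]
[-2.7  -3.31  0.08]
```

Call:
step_arm(rows=[[[0, 0, 0], 0], [[0, 0, 0], 0], [[0, 0, 0], 0], [[0, 0, 0], 0]], claw=40)

```text
time_s: 4.6
eef_pos: [400.1, -363.5, 86.3]
orientation: [-0.0, 0.693, 0.721, -0.0]
wrist_force: [-0.2, 0.2, -0.0]
finger_gap: 40.1
grasp_force: 0.0
```

```bash
python3 - <<'E'
from plan import *
to(404,-367,84,0.07+np.pi/2)
E
```

```text
t 4.6 tcp [ 400.07 -363.53   86.29] yaw 1.61 q1 -0.95 q6 -0.99 F [-0.22  0.2  -0.04] gap 40.1
  shift now-axes [-3.62  3.79  2.29] turn -0.031  shift after turn [-3.74  3.68  2.29]
```

Call:
step_arm(rows=[[[-1.2, 4.4, 0], 0], [[0, 0, 0], -0.03], [[0, 0, 0], 0]])

```text
time_s: 4.9
eef_pos: [404.8, -364.8, 86.4]
orientation: [0.0, 0.682, 0.731, -0.0]
wrist_force: [-0.1, -0.3, -0.2]
finger_gap: 39.6
grasp_force: 0.0
```

Call:
step_arm(rows=[[[0, 0, 0], 0], [[0, 0, 0], 0], [[0, 0, 0], 0], [[0, 0, 0], 0], [[0, 0, 0], 0], [[0, 0, 0], 0]], claw=8)

```text
time_s: 5.5
eef_pos: [404.7, -364.8, 86.5]
orientation: [-0.0, 0.682, 0.731, -0.0]
wrist_force: [-0.9, 1.3, 4.3]
finger_gap: 12.5
grasp_force: 60.3
```

Call:
step_arm(rows=[[[0, 0, 0], -0.1], [[0, 0, 0], -0.1], [[0, 0, 0], -0.1], [[0, 0, 0], 0]])

```text
time_s: 5.9
eef_pos: [404.8, -364.8, 86.5]
orientation: [0.0, 0.565, 0.825, 0.0]
wrist_force: [-0.8, 1.6, 3.4]
finger_gap: 12.7
grasp_force: 60.3
```

Call:
step_arm(rows=[[[0, 0, 0], -0.13], [[0, 0, 0], -0.13], [[0, 0, 0], -0.13], [[0, 0, 0], -0.13], [[0, 0, 0], -0.13], [[0, 0, 0], -0.13], [[0, 0, 0], -0.13], [[0, 0, 0], -0.13], [[0, 0, 0], -0.13], [[0, 0, 0], -0.13], [[0, 0, 0], 0]])

```text
time_s: 7.0
eef_pos: [404.9, -364.5, 86.4]
orientation: [0.0, -0.048, 0.999, 0.0]
wrist_force: [-0.1, 2.8, 4.6]
finger_gap: 12.9
grasp_force: 38.7
```

```bash
python3 - <<'E'
from plan import *
to(404.7,-364.8,86,3.2)
print(robot.get_state()["ft_torque"])
E
```

```text
t 7.0 tcp [ 404.89 -364.51   86.37] yaw -3.046 q1 -0.94 q6 -2.61 F [-0.14  2.83  4.63] gap 12.9
  shift now-axes [ 0.22 -0.27  0.37] turn -6.246  shift after turn [ 0.21 -0.28  0.37]
[0.56 0.03 0.04]
```

Call:
step_arm(rows=[[[0, 0, 0], 0], [[0, 0, 0], 0], [[0, 0, 0], 0], [[0, 0, -10], 0], [[0, 0, -30], 0], [[0, 0, -40], 0], [[0, 0, -40], 0], [[0, 0, 0], 0]], claw=40)

```text
time_s: 7.8
eef_pos: [407.1, -368.0, 214.1]
orientation: [0.004, -0.049, 0.999, -0.006]
wrist_force: [-0.2, -0.6, 0.4]
finger_gap: 40.2
grasp_force: 0.0
```

```bash
python3 - <<'E'
from plan import *
to(588,128,206,3.15)
E
```

```text
t 7.8 tcp [ 407.11 -368.02  214.12] yaw -3.044 q1 -0.94 q6 -2.61 F [-0.17 -0.55  0.38] gap 40.2
  shift now-axes [-228.42  476.      8.12] turn -6.194  shift after turn [-185.06  494.48    8.12]
```

Call:
step_arm(rows=[[[0, 0, 0], 0.089], [[-14.2, 38, 0], 0], [[-14.2, 38, 0], 0], [[-14.2, 38, 0], 0], [[-14.2, 38, 0], 0], [[-14.2, 38, 0], 0], [[-14.2, 38, 0], 0], [[-14.2, 38, 0], 0], [[-14.2, 38, 0], 0], [[-14.2, 38, 0], 0], [[-14.2, 38, 0], 0], [[-14.2, 38, 0], 0], [[-14.2, 38, 0], 0], [[-14.2, 38, 0], 0], [[0, 0, 0], 0], [[0, 0, 0], 0]], claw=80)

```text
time_s: 9.4
eef_pos: [584.6, 131.4, 206.0]
orientation: [-0.0, -0.005, 1.0, -0.0]
wrist_force: [-0.1, 1.0, 1.1]
finger_gap: 79.9
grasp_force: 0.0
```

```bash
python3 - <<'E'
from plan import *
to(588,128,206,3.15)
crop(grab("top","top1"),180,400,130,270,2,"a");crop(grab("side","side1"),180,390,130,330,2,"b")
a=cv2.imread("pics/a.png");b=cv2.imread("pics/b.png");c=np.zeros((400,860,3),np.uint8);c[:280,:440]=a;c[:,440:]=b;cv2.imwrite("pics/c1.png",cv2.resize(c,(800,372)))
E
```

```text
t 9.4 tcp [584.58 131.44 206.03] yaw -3.131 q1 0.03 q6 -1.55 F [-0.11  1.01  1.07] gap 79.9
  shift now-axes [-3.39 -3.48  0.03] turn -6.281  shift after turn [-3.39 -3.47  0.03]
```

View pics/c1.png

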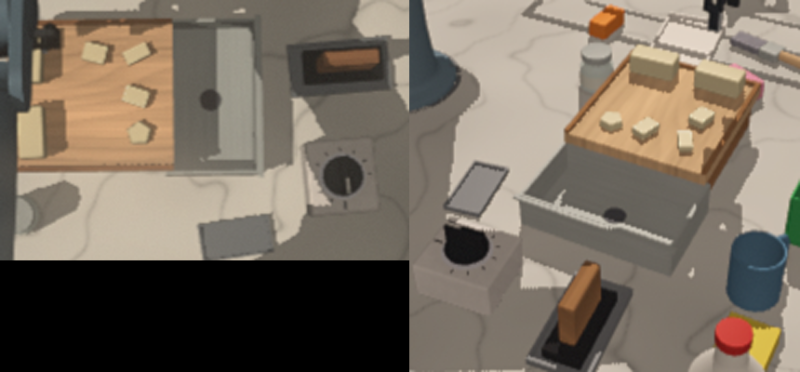

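The stripe now points at the long stop tick (347,205), and the bars haven't moved. Next I'll grasp bar0.

Call:
step_arm(rows=[[[-3, -3, 0], 0], [[0, 0, 30], 0], [[0, 0, 35], 0], [[0, 0, 30], 0], [[0, 0, 12], 0], [[0, 0, 0], 0], [[0, 0, 0], 0]])

```text
time_s: 10.2
eef_pos: [588.9, 127.4, 100.8]
orientation: [0.001, -0.004, 1.0, 0.0]
wrist_force: [0.8, -1.1, 0.1]
finger_gap: 80.2
grasp_force: 0.0
```

Call:
step_arm(rows=[[[0, 0, 0], 0], [[0, 0, 0], 0], [[0, 0, 0], 0], [[0, 0, 0], 0], [[0, 0, 0], 0], [[0, 0, 0], 0], [[0, 0, 0], 0]], claw=30)

```text
time_s: 10.9
eef_pos: [588.9, 128.0, 101.0]
orientation: [0.001, -0.005, 1.0, -0.0]
wrist_force: [-0.7, 0.5, 6.3]
finger_gap: 39.1
grasp_force: 62.0
```

Call:
step_arm(rows=[[[0, 0, -15], 0], [[0, 0, -40], 0], [[0, 0, -40], 0], [[0, 0, 0], 0], [[0, 0, 0], 0]])

```text
time_s: 11.4
eef_pos: [588.2, 128.0, 195.7]
orientation: [0.001, -0.005, 1.0, 0.0]
wrist_force: [-0.8, 0.3, -1.0]
finger_gap: 38.9
grasp_force: 61.4
```

```bash
python3 - <<'E'
from plan import *
a=.115;c,s=np.cos(a),np.sin(a)
for o in((0,45),(0,-45)):
    P=np.array([438+c*o[0]-s*o[1],336+s*o[0]+c*o[1]]);print(P);to(*P,192,a+np.pi)
E
```

```text
[432.84 380.7 ]
t 11.4 tcp [588.15 127.99 195.75] yaw -3.132 q1 0.03 q6 -1.55 F [-0.8   0.32 -1.03] gap 38.9
  shift now-axes [152.95 254.15   3.75] turn -6.389  shift after turn [125.29 268.87   3.75]
[443.16 291.3 ]
t 11.4 tcp [588.15 127.99 195.75] yaw -3.132 q1 0.03 q6 -1.55 F [-0.8   0.32 -1.03] gap 38.9
  shift now-axes [143.46 164.66   3.75] turn -6.389  shift after turn [125.29 178.87   3.75]
```

Call:
step_arm(rows=[[[0, 0, 0], -0.106], [[15.7, 33.6, 0], 0], [[15.7, 33.6, 0], 0], [[15.7, 33.6, 0], 0], [[15.7, 33.6, 0], 0], [[15.7, 33.6, 0], 0], [[15.7, 33.6, 0], 0], [[15.7, 33.6, 0], 0], [[15.7, 33.6, 0], 0], [[0, 0, 0], 0], [[0, 0, 0], 0]])

```text
time_s: 12.5
eef_pos: [430.8, 380.3, 192.4]
orientation: [-0.002, -0.058, 0.998, -0.001]
wrist_force: [0.5, -0.6, -0.7]
finger_gap: 39.0
grasp_force: 61.3
```

```bash
python3 - <<'E'
from plan import *
to(432.8,380.7,22,.115+np.pi)
crop(grab("top","top2"),80,280,120,270,2,"a");crop(grab("side","side2"),240,400,110,230,2.5,"b")
a=cv2.imread("pics/a.png");b=cv2.imread("pics/b.png");c=np.zeros((300,800,3),np.uint8);c[:,:400]=a;c[:,400:]=b;cv2.imwrite("pics/c2.png",c)
E
```

```text
t 12.5 tcp [430.77 380.26 192.43] yaw -3.025 q1 0.53 q6 -1.16 F [ 0.53 -0.57 -0.73] gap 39.0
  shift now-axes [ -2.07   0.2  170.43] turn -6.281  shift after turn [ -2.07   0.21 170.43]
```

View pics/c2.png

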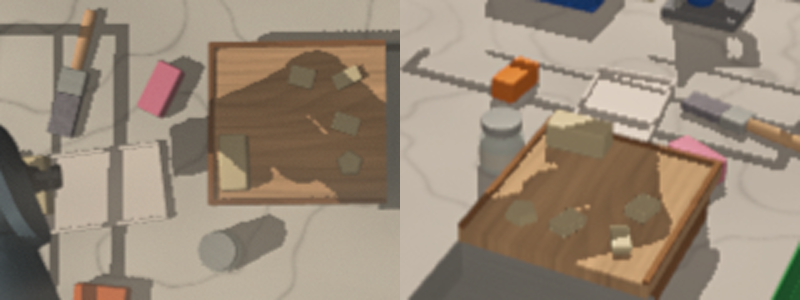

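```bash
python3 - <<'E'
from plan import *
S=cv2.imread("pics/side0.png");T=cv2.imread("pics/top0.png")
# white dish mask in side view: brighter and less saturated than marble
h=cv2.cvtColor(S,cv2.COLOR_BGR2HSV);m=((h[...,2]>205)&(h[...,1]<40)).astype(np.uint8)*255
k=np.zeros_like(m);k[130:175,300:360]=m[130:175,300:360];k=cv2.morphologyEx(k,cv2.MORPH_CLOSE,np.ones((3,3)))
c=max(cv2.findContours(k,0,1)[0],key=cv2.contourArea);q=cv2.approxPolyDP(cv2.convexHull(c),4,True)[:,0];print(q.tolist(),cv2.contourArea(c))
for p in q: print(p,onz("side",p.astype(float),12))
print(np.mean([onz("side",p.astype(float),12) for p in q],0))
print(proj("side",np.array([431,380,192])))
f=lambda x,y:(90+x/2.5,130+y/2.5)
for a in[(18,173),(180,152),(187,247),(28,267)]:
    u=f(*a); r=[(tri(u,p.astype(float)),p) for p in q]; print(u,min(r,key=lambda r:r[0][1]))
E
```

```text
[[346, 144], [340, 161], [313, 148], [318, 139]] 376.0
[346 144] [482.02 425.2   12.  ]
[340 161] [504.57 307.1   12.  ]
[313 148] [382.47 344.46  12.  ]
[318 139] [373.07 412.24  12.  ]
[435.53 372.25  12.  ]
[331.66 102.29]
(97.2, 199.2) ((array([479.49, 443.78,   2.  ]), np.float64(7.105540968253059)), array([346, 144], dtype=int32))
(162.0, 190.8) ((array([514.6 , 240.33,  51.94]), np.float64(24.97620083213964)), array([340, 161], dtype=int32))
(164.8, 228.8) ((array([407.79, 228.92,  80.06]), np.float64(43.63175943152968)), array([313, 148], dtype=int32))
(101.2, 236.8) ((array([366.11, 430.57,   0.51]), np.float64(0.9960456659232073)), array([318, 139], dtype=int32))
```

Call:
step_arm(rows=[[[-2, 0, 35], 0], [[0, 0, 35], 0], [[0, 0, 35], 0], [[0, 0, 35], 0], [[0, 0, 16], 0], [[0, 0, 6], 0], [[0, 0, 4], 0], [[0, 0, 2], 0], [[0, 0, 1], 0], [[0, 0, 0], 0]])

```text
time_s: 13.6
eef_pos: [434.8, 381.1, 26.4]
orientation: [0.001, -0.058, 0.998, 0.0]
wrist_force: [-0.5, 0.3, -0.6]
finger_gap: 38.6
grasp_force: 61.3
```

Call:
step_arm(rows=[[[0, 0, 2], 0], [[0, 0, 2], 0], [[0, 0, 1], 0], [[0, 0, 0], 0], [[0, 0, 0], 0]])

```text
time_s: 14.1
eef_pos: [434.2, 380.9, 20.9]
orientation: [-0.0, -0.058, 0.998, -0.0]
wrist_force: [-2.9, -0.4, 5.6]
finger_gap: 38.4
grasp_force: 62.0
```

Contact (5.6 N). I'll release, rise and go to bar1.

Call:
step_arm(rows=[[[0, 0, 0], 0], [[0, 0, 0], 0], [[0, 0, 0], 0], [[0, 0, -10], 0], [[0, 0, -40], 0], [[0, 0, -40], 0], [[0, 0, -40], 0], [[0, 0, -40], 0], [[0, 0, 0], 0], [[0, 0, 0], 0]], claw=58)

```text
time_s: 15.1
eef_pos: [434.7, 381.1, 192.1]
orientation: [0.001, -0.058, 0.998, 0.001]
wrist_force: [-0.7, -0.3, -0.1]
finger_gap: 58.1
grasp_force: 0.0
```

```bash
python3 - <<'E'
from plan import *
to(471,124.5,190,3.15)
S=grab("side","side3")
print([(c,a,onz("side",c,121)) for c,a,b in __import__("seg").blobs(S,(18,40,185),(24,84,255),(260,370,130,215),10)])
E
```

```text
t 15.1 tcp [434.7  381.08 192.12] yaw -3.026 q1 0.52 q6 -1.16 F [-0.65 -0.29 -0.1 ] gap 58.1
  shift now-axes [  -6.56 -259.05    2.12] turn -6.176  shift after turn [ -34.14 -256.87    2.12]
[(array([331.27, 139.95]), np.int32(99), array([485.21, 255.8 , 121.  ])), (array([306.62, 157.03]), np.int32(73), array([454.96, 123.27, 121.  ])), (array([328.19, 206.62]), np.int32(26), array([614.04, -79.52, 121.  ]))]
```

Call:
step_arm(rows=[[[0, 0, 0], 0.107], [[-4.3, -32.1, 0], 0], [[-4.3, -32.1, 0], 0], [[-4.3, -32.1, 0], 0], [[-4.3, -32.1, 0], 0], [[-4.3, -32.1, 0], 0], [[-4.3, -32.1, 0], 0], [[-4.3, -32.1, 0], 0], [[-4.3, -32.1, 0], 0], [[0, 0, 0], 0], [[0, 0, 0], 0]], claw=80)

```text
time_s: 16.25
eef_pos: [469.7, 123.8, 188.8]
orientation: [-0.002, -0.003, 1.0, 0.0]
wrist_force: [0.0, 0.5, -0.3]
finger_gap: 80.0
grasp_force: 0.0
```

```bash
python3 - <<'E'
from plan import *
to(471,124.5,97,3.15)
crop(grab("top","top4"),80,280,120,270,2,"a");crop(grab("side","side4"),240,400,110,230,2.5,"b")
a=cv2.imread("pics/a.png");b=cv2.imread("pics/b.png");c=np.zeros((300,800,3),np.uint8);c[:,:400]=a;c[:,400:]=b;cv2.imwrite("pics/c4.png",c)
E
```

```text
t 16.2 tcp [469.74 123.8  188.78] yaw -3.135 q1 0.02 q6 -1.55 F [ 0.04  0.51 -0.26] gap 80.0
  shift now-axes [-1.27  0.69 91.78] turn -6.285  shift after turn [-1.27  0.69 91.78]
```

View pics/c4.png

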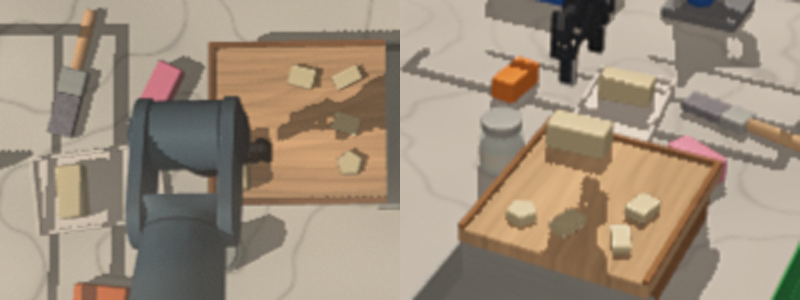

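Bar0 lies in the dish at crop (70,190), and bar1 hasn't moved. I'll grasp bar1.

Call:
step_arm(rows=[[[-1, 0.5, 30], 0], [[0, 0, 35], 0], [[0, 0, 20], 0], [[0, 0, 5], 0], [[0, 0, 0], 0], [[0, 0, 0], 0]])

```text
time_s: 16.95
eef_pos: [472.5, 125.2, 101.5]
orientation: [0.001, -0.005, 1.0, 0.0]
wrist_force: [0.2, 0.2, 0.1]
finger_gap: 79.9
grasp_force: 0.0
```

Call:
step_arm(rows=[[[0, 0, 0], 0], [[0, 0, 0], 0], [[0, 0, 0], 0], [[0, 0, 0], 0], [[0, 0, 0], 0], [[0, 0, 0], 0], [[0, 0, 0], 0]], claw=30)

```text
time_s: 17.65
eef_pos: [472.7, 124.7, 101.5]
orientation: [0.001, -0.004, 1.0, -0.0]
wrist_force: [-0.7, 0.0, 6.2]
finger_gap: 39.0
grasp_force: 61.8
```

Call:
step_arm(rows=[[[0, 0, -15], 0], [[0, 0, -40], 0], [[0, 0, -40], 0], [[0, 0, 0], 0], [[0, 0, 0], 0]])

```text
time_s: 18.15
eef_pos: [471.8, 124.7, 195.7]
orientation: [0.001, -0.004, 1.0, 0.0]
wrist_force: [-0.8, 0.1, -3.1]
finger_gap: 38.8
grasp_force: 61.1
```

```bash
python3 - <<'E'
from plan import *
to(444.5,291.3,26,.115+np.pi)
E
```

```text
t 18.1 tcp [471.76 124.72 195.68] yaw -3.133 q1 0.03 q6 -1.55 F [-0.77  0.07 -3.1 ] gap 38.8
  shift now-axes [ 25.91 166.8  169.68] turn -6.39  shift after turn [  7.96 168.61 169.68]
```

Call:
step_arm(rows=[[[0, 0, 0], -0.107], [[1.6, 33.7, 0], 0], [[1.6, 33.7, 0], 0], [[1.6, 33.7, 0], 0], [[1.6, 33.7, 0], 0], [[1.6, 33.7, 0], 0], [[0, 0, 0], 0], [[0, 0, 0], 0], [[0, 0, 0], 0]])

```text
time_s: 19.05
eef_pos: [443.6, 290.3, 193.8]
orientation: [-0.001, -0.057, 0.998, -0.001]
wrist_force: [0.1, -0.1, -1.2]
finger_gap: 38.7
grasp_force: 61.1
```

Call:
step_arm(rows=[[[0, 0, 35], 0], [[0, 0, 35], 0], [[0, 0, 35], 0], [[0, 0, 35], 0], [[0, 0, 20], 0], [[0, 0, 5], 0], [[0, 0, 3], 0], [[0, 0, 2], 0], [[0, 0, 0], 0], [[0, 0, 0], 0]])

```text
time_s: 20.05
eef_pos: [445.1, 291.5, 26.4]
orientation: [0.001, -0.058, 0.998, 0.0]
wrist_force: [-0.4, -0.5, -1.3]
finger_gap: 38.8
grasp_force: 61.1
```

Call:
step_arm(rows=[[[0, 0, 2], 0], [[0, 0, 2], 0], [[0, 0, 1], 0], [[0, 0, 0], 0], [[0, 0, 0], 0]])

```text
time_s: 20.55
eef_pos: [444.6, 291.4, 21.6]
orientation: [-0.0, -0.058, 0.998, -0.0]
wrist_force: [-3.6, -1.9, 9.2]
finger_gap: 38.5
grasp_force: 62.4
```

Call:
step_arm(rows=[[[0, 0, 0], 0], [[0, 0, 0], 0], [[0, 0, 0], 0], [[0, 0, -10], 0], [[0, 0, -40], 0], [[0, 0, -40], 0], [[0, 0, -40], 0], [[0, 0, -40], 0], [[0, 0, 0], 0], [[0, 0, 0], 0]], claw=58)

```text
time_s: 21.55
eef_pos: [444.9, 291.4, 192.0]
orientation: [0.002, -0.058, 0.998, 0.0]
wrist_force: [-0.8, -0.0, -0.9]
finger_gap: 57.7
grasp_force: 0.0
```

```bash
python3 - <<'E'
from plan import *
to(591,-374,190,.06+np.pi/2)
E
```

```text
t 21.6 tcp [444.92 291.43 191.98] yaw -3.026 q1 0.37 q6 -1.32 F [-0.79 -0.01 -0.89] gap 57.7
  shift now-axes [ -68.59 -677.81    1.98] turn -4.657  shift after turn [-672.99  105.91    1.98]
```

Call:
step_arm(rows=[[[-3.8, -37.7, 0], 0], [[-3.8, -37.7, 0], 0], [[-3.8, -37.7, 0], 0], [[-3.8, -37.7, 0], 0], [[-3.8, -37.7, 0], 0], [[-3.8, -37.7, 0], 0], [[-3.8, -37.7, 0], 0], [[-3.8, -37.7, 0], 0], [[-3.8, -37.7, 0], 0], [[-3.8, -37.7, 0], 0], [[-3.8, -37.7, 0], 0], [[-3.8, -37.7, 0], 0], [[-3.8, -37.7, 0], 0], [[-3.8, -37.7, 0], 0], [[-3.8, -37.7, 0], 0], [[-3.8, -37.7, 0], 0], [[-3.8, -37.7, 0], 0], [[-3.8, -37.7, 0], 0]])

```text
time_s: 23.35
eef_pos: [589.5, -375.8, 187.7]
orientation: [-0.001, -0.057, 0.998, 0.001]
wrist_force: [0.3, -0.5, 1.0]
finger_gap: 58.0
grasp_force: 0.0
```

Call:
step_arm(rows=[[[0, 0, 0], 0.1356], [[0, 0, 0], 0.1356], [[0, 0, 0], 0.1356], [[0, 0, 0], 0.1356], [[0, 0, 0], 0.1356], [[0, 0, 0], 0.1356], [[0, 0, 0], 0.1356], [[0, 0, 0], 0.1356], [[0, 0, 0], 0.1356], [[0, 0, 0], 0.1356], [[0, 0, 0], 0.1356], [[0, 0, 0], 0.1356], [[0, 0, 0], 0], [[0, 0, 0], 0]])

```text
time_s: 24.75
eef_pos: [589.7, -374.6, 188.7]
orientation: [-0.001, 0.685, 0.729, -0.0]
wrist_force: [1.1, 0.2, 0.1]
finger_gap: 58.1
grasp_force: 0.0
```

```bash
python3 - <<'E'
from seg import *
from plan import *
to(591,-374,70,.06+np.pi/2)
T=grab("top","top5");S=grab("side","side5")
a=cv2.resize(T[130:250,80:400],None,fx=1.25,fy=1.25);b=cv2.resize(S[140:340,180:390],None,fx=1.9,fy=1.9)
c=np.zeros((400,800,3),np.uint8);c[:a.shape[0],:400]=a[:, :400];c[:380,401:800]=b[:,:399];cv2.imwrite("pics/c5.png",c)
E
```

```text
t 24.8 tcp [ 589.66 -374.57  188.7 ] yaw 1.632 q1 -0.73 q6 -0.79 F [1.09 0.18 0.12] gap 58.1
  shift now-axes [  0.49   1.37 118.7 ] turn 0.002  shift after turn [  0.49   1.37 118.7 ]
```

View pics/c5.png

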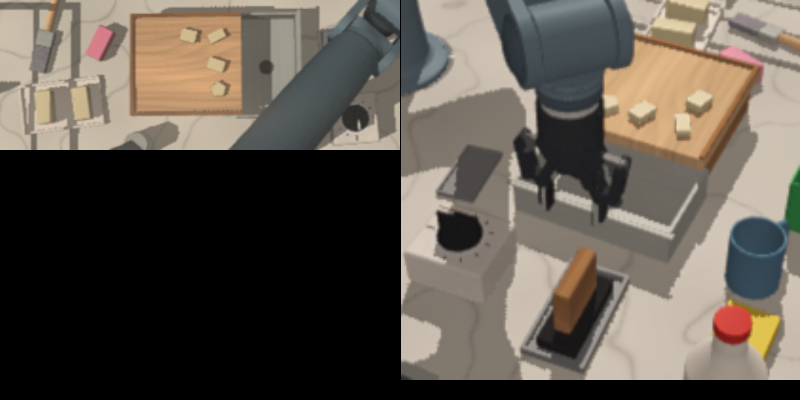

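Both bars lie flat in the dish at (42,105) and (82,103). Now I'll grasp the scraper.

Call:
step_arm(rows=[[[0.5, 1.4, 35], 0], [[0, 0, 35], 0], [[0, 0, 30], 0], [[0, 0, 25], 0], [[0, 0, 15], 0], [[0, 0, 5], 0], [[0, 0, 0], 0], [[0, 0, 0], 0]])

```text
time_s: 25.65
eef_pos: [592.5, -375.3, 47.1]
orientation: [0.001, 0.686, 0.728, 0.0]
wrist_force: [0.4, 0.4, -0.3]
finger_gap: 57.9
grasp_force: 0.0
```

Call:
step_arm(rows=[[[0, 0, 0], 0], [[0, 0, 0], 0], [[0, 0, 0], 0], [[0, 0, 0], 0], [[0, 0, 0], 0], [[0, 0, 0], 0], [[0, 0, 0], 0], [[0, 0, 0], 0]], claw=15)

```text
time_s: 26.45
eef_pos: [591.9, -375.0, 46.5]
orientation: [0.001, 0.686, 0.728, -0.0]
wrist_force: [-2.3, 0.6, 6.3]
finger_gap: 23.5
grasp_force: 62.8
```

Call:
step_arm(rows=[[[0, 0, -10], 0], [[0, 0, -20], 0], [[0, 0, -35], 0], [[0, 0, -35], 0], [[0, 0, -35], 0], [[0, 0, -35], 0], [[0, 0, 0], -0.126], [[0, 0, 0], -0.126], [[0, 0, 0], -0.126], [[0, 0, 0], -0.126], [[0, 0, 0], -0.126], [[0, 0, 0], -0.126], [[0, 0, 0], -0.126], [[0, 0, 0], -0.126], [[0, 0, 0], -0.126], [[0, 0, 0], -0.126], [[0, 0, 0], -0.126], [[0, 0, 0], -0.126], [[0, 0, 0], 0], [[0, 0, 0], 0]])

```text
time_s: 28.45
eef_pos: [591.4, -374.1, 214.7]
orientation: [-0.0, 0.001, 1.0, 0.0]
wrist_force: [0.9, -1.0, -2.8]
finger_gap: 23.4
grasp_force: 61.7
```

```bash
python3 - <<'E'
from plan import *
T=cv2.imread("pics/top0.png");h=cv2.cvtColor(T,cv2.COLOR_BGR2HSV)
m=((h[...,0]>=8)&(h[...,0]<=17)&(h[...,1]>100))[130:232,180:280]
r=[(180+u,130+np.flatnonzero(m[:,u])[0],130+np.flatnonzero(m[:,u])[-1]+1) for u in range(6,88)]
r=np.array(r,float)
for k in(1,2):
    P=np.array([onz("top",(u+.5,v),91)[:2] for u,v in r[:,[0,k]]]);f=np.polyfit(P[:,1],P[:,0],1);print("x-edge at y=34",np.polyval(f,34),"yaw",-f[0])
r=np.array([(180+np.flatnonzero(m[v])[0],180+np.flatnonzero(m[v])[-1]+1,130+v) for v in range(12,88)],float)
for k in(0,1):
    P=np.array([onz("top",(u,v+.5),91-6*k)[:2] for u,v in r[:,[k,2]]]);f=np.polyfit(P[:,0],P[:,1],1);print("y-edge at x=530",np.median(np.polyval(f,530)),"yaw",f[0], np.median(P[:,1]))
to(487,95,190,np.pi)
E
```

```text
x-edge at y=34 647.5096259991496 yaw 0.016459060241330294
x-edge at y=34 410.03189317691835 yaw 0.008366453074152116
y-edge at x=530 160.29265775846105 yaw 0.0021070378687589033 160.26592623770563
y-edge at x=530 -97.11673531040316 yaw 0.0098755331472312 -98.16875301905104
t 28.4 tcp [ 591.36 -374.1   214.66] yaw 3.139 q1 -0.73 q6 -2.29 F [ 0.9  -1.01 -2.76] gap 23.4
  shift now-axes [105.53 468.84  24.66] turn -0.002  shift after turn [104.36 469.1   24.66]
```

Call:
step_arm(rows=[[[0, 0, 0], -0.011], [[8.12, 39.2, 0], 0], [[8.12, 39.2, 0], 0], [[8.12, 39.2, 0], 0], [[8.12, 39.2, 0], 0], [[8.12, 39.2, 0], 0], [[8.12, 39.2, 0], 0], [[8.12, 39.2, 0], 0], [[8.12, 39.2, 0], 0], [[8.12, 39.2, 0], 0], [[8.12, 39.2, 0], 0], [[8.12, 39.2, 0], 0], [[8.12, 39.2, 0], 0], [[0, 0, 0], 0], [[0, 0, 0], 0]])

```text
time_s: 29.95
eef_pos: [488.8, 95.5, 215.6]
orientation: [0.0, -0.006, 1.0, -0.0]
wrist_force: [0.9, -0.3, -3.6]
finger_gap: 23.5
grasp_force: 62.1
```

```bash
python3 - <<'E'
from plan import *
to(490,95,132,3.15)
S=grab("side","side6");cv2.imwrite("pics/c6.png",cv2.resize(S[90:260,200:400],None,fx=3,fy=3))
E
```

```text
t 29.9 tcp [488.83  95.51 215.55] yaw -3.129 q1 -0.03 q6 -1.62 F [ 0.86 -0.28 -3.65] gap 23.5
  shift now-axes [-1.16 -0.52 83.55] turn -6.279  shift after turn [-1.16 -0.52 83.55]
```

View pics/c6.png

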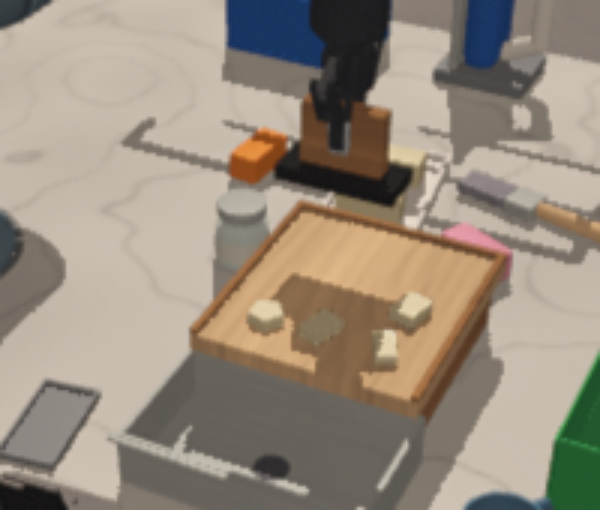

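The scraper hangs level above the board. I'll lower it to contact.

Call:
step_arm(rows=[[[-1, 0, 30], 0], [[0, 0, 30], 0], [[0, 0, 18], 0], [[0, 0, 5], 0], [[0, 0, 2], 0], [[0, 0, 1], 0], [[0, 0, 0], 0], [[0, 0, 0], 0]])

```text
time_s: 30.8
eef_pos: [490.8, 94.7, 130.4]
orientation: [0.001, -0.005, 1.0, -0.0]
wrist_force: [-0.1, -0.6, -2.5]
finger_gap: 23.0
grasp_force: 62.0
```

Call:
step_arm(rows=[[[0, 0, 1.5], 0], [[0, 0, 1.5], 0], [[0, 0, 0], 0], [[0, 0, 0], 0]])

```text
time_s: 31.2
eef_pos: [490.2, 94.8, 126.5]
orientation: [0.0, -0.006, 1.0, -0.0]
wrist_force: [1.1, -0.4, -2.0]
finger_gap: 23.5
grasp_force: 62.1
```

Call:
step_arm(rows=[[[0, 0, 1], 0], [[0, 0, 0], 0], [[0, -10, 0], 0], [[0, -10, 0], 0], [[0, -10, 0], 0], [[0, -10, 0], 0], [[0, -10, 0], 0], [[0, -10, 0], 0], [[0, 0, 0], 0]])

```text
time_s: 32.1
eef_pos: [491.5, 33.2, 126.4]
orientation: [0.001, -0.005, 1.0, -0.0]
wrist_force: [-0.7, 1.3, 6.7]
finger_gap: 23.6
grasp_force: 63.4
```

Light contact. I'll push on to the edge.

Call:
step_arm(rows=[[[0, -10, 0], 0], [[0, -10, 0], 0], [[0, -10, 0], 0], [[0, -10, 0], 0], [[0, -10, 0], 0], [[0, -10, 0], 0], [[0, -10, 0], 0], [[0, -10, 0], 0], [[0, -10, 0], 0], [[0, -10, 0], 0], [[0, -10, 0], 0], [[0, -7, 0], 0], [[0, 0, 0], 0], [[0, 0, 0], 0], [[0, 0, 0], 0]])

```text
time_s: 33.6
eef_pos: [492.5, -83.5, 126.5]
orientation: [0.001, -0.005, 1.0, -0.001]
wrist_force: [-0.4, 1.5, 6.7]
finger_gap: 23.1
grasp_force: 63.4
```

```bash
python3 - <<'E'
from plan import *
to(572,95,170,3.15)
S=grab("side","side7");cv2.imwrite("pics/c7.png",cv2.resize(S[110:260,200:400],None,fx=3,fy=3))
E
```

```text
t 33.6 tcp [492.52 -83.51 126.45] yaw -3.132 q1 -0.4 q6 -1.98 F [-0.38  1.49  6.69] gap 23.1
  shift now-axes [-81.26 177.71 -43.55] turn -6.282  shift after turn [-80.97 177.84 -43.55]
```

View pics/c7.png

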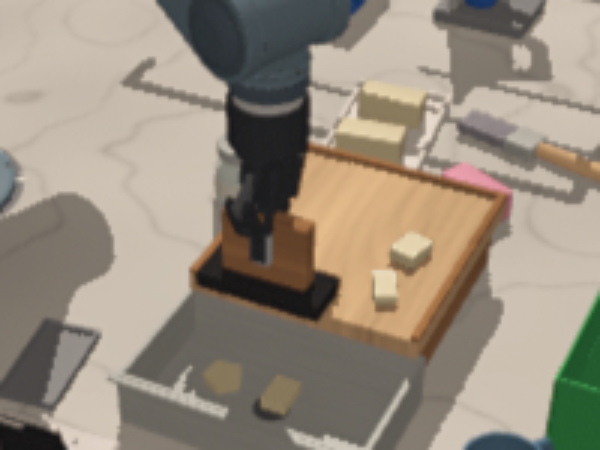

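Two chips are in the tub at (225,378) and (278,395). Now the second pass.

Call:
step_arm(rows=[[[0, 0, -20], 0], [[0, 0, -25], 0], [[-13.5, 29.7, 0], 0], [[-13.5, 29.7, 0], 0], [[-13.5, 29.7, 0], 0], [[-13.5, 29.7, 0], 0], [[-13.5, 29.7, 0], 0], [[-13.5, 29.7, 0], 0], [[0, 0, 0], 0], [[0, 0, 20], 0], [[0, 0, 18], 0], [[0, 0, 2], 0], [[0, 0, 0], 0], [[0, 0, 0], 0]])

```text
time_s: 35.05
eef_pos: [571.2, 96.2, 130.8]
orientation: [0.0, -0.005, 1.0, -0.0]
wrist_force: [-0.1, 0.1, -2.6]
finger_gap: 23.0
grasp_force: 62.1
```

Call:
step_arm(rows=[[[0, 0, 2], 0], [[0, 0, 2], 0], [[0, 0, 1], 0], [[0, -10, 0], 0], [[0, -10, 0], 0], [[0, -10, 0], 0], [[0, 0, 0], 0]])

```text
time_s: 35.75
eef_pos: [572.2, 65.3, 126.4]
orientation: [0.001, -0.005, 1.0, -0.0]
wrist_force: [-0.1, 1.3, 7.0]
finger_gap: 23.6
grasp_force: 63.3
```

Call:
step_arm(rows=[[[0, -10, 0], 0], [[0, -10, 0], 0], [[0, -10, 0], 0], [[0, -10, 0], 0], [[0, -10, 0], 0], [[0, -10, 0], 0], [[0, -10, 0], 0], [[0, -10, 0], 0], [[0, -10, 0], 0], [[0, -10, 0], 0], [[0, -10, 0], 0], [[0, -10, 0], 0], [[0, -10, 0], 0], [[0, -10, 0], 0], [[0, -10, 0], 0], [[0, 0, 0], 0], [[0, 0, 0], 0], [[0, 0, 0], 0]])

```text
time_s: 37.55
eef_pos: [573.5, -84.8, 126.5]
orientation: [0.001, -0.005, 1.0, -0.001]
wrist_force: [-0.1, 0.6, 5.7]
finger_gap: 23.0
grasp_force: 63.3
```

```bash
python3 - <<'E'
from plan import *
to(592,-375,220,1.632)
S=grab("side","side8");cv2.imwrite("pics/c8.png",cv2.resize(S[110:260,200:400],None,fx=3,fy=3))
E
```

```text
t 37.5 tcp [573.48 -84.82 126.48] yaw -3.131 q1 -0.34 q6 -1.92 F [-0.07  0.64  5.66] gap 23.0
  shift now-axes [ -15.54 -290.35  -93.52] turn -4.763  shift after turn [-290.77    0.74  -93.52]
```

View pics/c8.png

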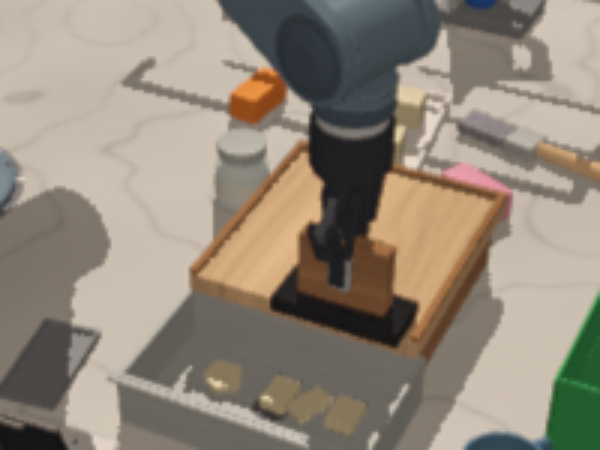

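All four chips are in the tub and the board is clear. I'll return the scraper.

Call:
step_arm(rows=[[[0, 0, -25], 0], [[0, 0, -35], 0], [[0, 0, -35], 0], [[-1.9, -36.3, 0], 0], [[-1.9, -36.3, 0], 0], [[-1.9, -36.3, 0], 0], [[-1.9, -36.3, 0], 0], [[-1.9, -36.3, 0], 0], [[-1.9, -36.3, 0], 0], [[-1.9, -36.3, 0], 0], [[-1.9, -36.3, 0], 0], [[0, 0, 0], 0]])

```text
time_s: 38.8
eef_pos: [589.0, -378.8, 218.2]
orientation: [-0.002, -0.003, 1.0, -0.001]
wrist_force: [-0.4, 1.3, -2.8]
finger_gap: 23.4
grasp_force: 62.2
```

Call:
step_arm(rows=[[[0, 0, 0], 0.1266], [[0, 0, 0], 0.1266], [[0, 0, 0], 0.1266], [[0, 0, 0], 0.1266], [[0, 0, 0], 0.1266], [[0, 0, 0], 0.1266], [[0, 0, 0], 0.1266], [[0, 0, 0], 0.1266], [[0, 0, 0], 0.1266], [[0, 0, 0], 0.1266], [[0, 0, 0], 0.1266], [[0, 0, 0], 0.1266], [[0, 0, 0], 0], [[0, 0, 0], 0], [[0, 0, 0], 0]])

```text
time_s: 40.3
eef_pos: [590.9, -373.3, 219.8]
orientation: [-0.0, 0.684, 0.729, -0.0]
wrist_force: [0.2, 0.8, -3.3]
finger_gap: 23.3
grasp_force: 62.2
```

```bash
python3 - <<'E'
from plan import *
to(592,-375,52,1.632)
S=grab("side","side9");cv2.imwrite("pics/c9.png",cv2.resize(S[180:350,200:360],None,fx=3,fy=3))
E
```

```text
t 40.3 tcp [ 590.91 -373.32  219.76] yaw 1.635 q1 -0.73 q6 -0.79 F [ 0.18  0.76 -3.33] gap 23.3
  shift now-axes [ -1.75   0.98 167.76] turn 0.003  shift after turn [ -1.74   0.99 167.76]
```

View pics/c9.png

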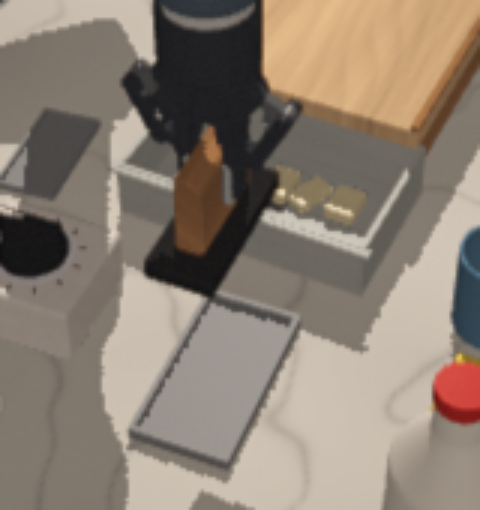

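The scraper is aligned above its empty tray. I'll lower it.

Call:
step_arm(rows=[[[-1.7, 1, 35], 0.003], [[0, 0, 35], 0], [[0, 0, 35], 0], [[0, 0, 30], 0], [[0, 0, 15], 0], [[0, 0, 8], 0], [[0, 0, 6], 0], [[0, 0, 3], 0], [[0, 0, 0], 0], [[0, 0, 0], 0]])

```text
time_s: 41.35
eef_pos: [593.1, -375.5, 54.6]
orientation: [0.001, 0.686, 0.728, 0.0]
wrist_force: [-0.6, -0.4, -3.3]
finger_gap: 23.5
grasp_force: 62.0
```

Call:
step_arm(rows=[[[0, 0, 2], 0], [[0, 0, 2], 0], [[0, 0, 2], 0], [[0, 0, 0], 0], [[0, 0, 0], 0]])

```text
time_s: 41.85
eef_pos: [592.4, -374.8, 47.1]
orientation: [-0.0, 0.686, 0.728, 0.0]
wrist_force: [1.0, -0.2, -3.6]
finger_gap: 23.5
grasp_force: 62.0
```

Call:
step_arm(rows=[[[0, 0, 1], 0], [[0, 0, 0], 0], [[0, 0, 0], 0]])

```text
time_s: 42.15
eef_pos: [592.6, -375.0, 46.5]
orientation: [0.0, 0.686, 0.728, 0.0]
wrist_force: [0.9, 0.5, -1.7]
finger_gap: 23.3
grasp_force: 62.1
```

Call:
step_arm(rows=[[[0, 0, 0], 0], [[0, 0, 0], 0], [[0, 0, 0], 0], [[0, 0, 0], 0], [[0, 0, -20], 0], [[0, 0, -40], 0], [[0, 0, -40], 0], [[0, 0, -40], 0], [[0, 0, -20], 0], [[0, 0, 0], 0], [[0, 0, 0], 0]], claw=58)

```text
time_s: 43.25
eef_pos: [592.5, -375.0, 207.3]
orientation: [0.001, 0.686, 0.728, 0.0]
wrist_force: [0.3, 0.0, -0.9]
finger_gap: 57.9
grasp_force: 0.0
```

```bash
python3 - <<'E'
from plan import *
to(404.7,-364.8,200,3.215)
S=grab("side","side10");cv2.imwrite("pics/c10.png",cv2.resize(S[180:350,180:360],None,fx=3,fy=3))
E
```

```text
t 43.2 tcp [ 592.5  -374.96  207.29] yaw 1.63 q1 -0.73 q6 -0.79 F [ 0.31  0.03 -0.86] gap 57.9
  shift now-axes [  21.33 -186.86    7.29] turn -1.585  shift after turn [186.55  23.9    7.29]
```

View pics/c10.png

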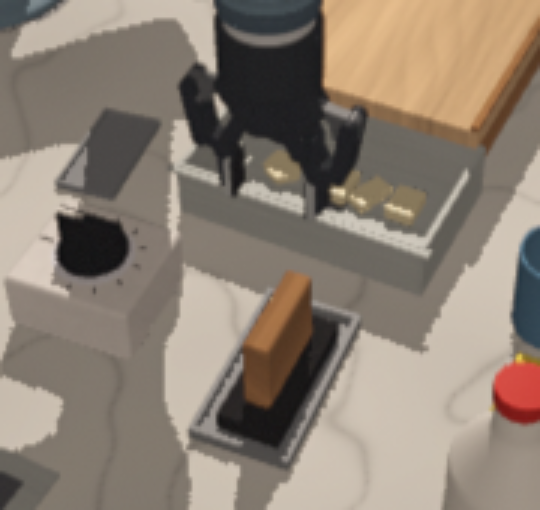

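The scraper stands in its tray at (275,350). Now the selector.

Call:
step_arm(rows=[[[4.27, -37.4, 0], 0], [[4.27, -37.4, 0], 0], [[4.27, -37.4, 0], 0], [[4.27, -37.4, 0], 0], [[4.27, -37.4, 0], 0], [[0, 0, 0], 0], [[0, 0, 0], -0.132], [[0, 0, 0], -0.132], [[0, 0, 0], -0.132], [[0, 0, 0], -0.132], [[0, 0, 0], -0.132], [[0, 0, 0], -0.132], [[0, 0, 0], -0.132], [[0, 0, 0], -0.132], [[0, 0, 0], -0.132], [[0, 0, 0], -0.132], [[0, 0, 0], -0.132], [[0, 0, 0], -0.132], [[0, 0, 0], 0], [[0, 0, 0], 0]], claw=45)

```text
time_s: 45.3
eef_pos: [404.6, -364.4, 205.3]
orientation: [-0.0, -0.035, 0.999, 0.001]
wrist_force: [0.1, -0.6, 0.3]
finger_gap: 45.0
grasp_force: 0.0
```

```bash
python3 - <<'E'
from plan import *
to(404.7,-364.8,86.5,3.22)
E
```

```text
t 45.3 tcp [ 404.62 -364.35  205.29] yaw -3.071 q1 -0.94 q6 -2.58 F [ 0.06 -0.63  0.29] gap 45.0
  shift now-axes [ -0.05  -0.45 118.79] turn -6.291  shift after turn [ -0.05  -0.45 118.79]
```

Call:
step_arm(rows=[[[0, -0.4, 35], 0], [[0, 0, 35], 0], [[0, 0, 30], 0], [[0, 0, 14], 0], [[0, 0, 4], 0], [[0, 0, 0], 0], [[0, 0, 0], 0]])

```text
time_s: 46.0
eef_pos: [405.4, -366.2, 90.0]
orientation: [0.001, -0.036, 0.999, -0.001]
wrist_force: [0.6, -0.6, 0.1]
finger_gap: 45.1
grasp_force: 0.0
```

Call:
step_arm(rows=[[[0, 0, 0], 0], [[0, 0, 0], 0], [[0, 0, 0], 0], [[0, 0, 0], 0], [[0, 0, 0], 0], [[0, 0, 0], 0], [[0, 0, 0], 0]], claw=8)

```text
time_s: 46.7
eef_pos: [405.0, -364.7, 89.7]
orientation: [0.0, -0.036, 0.999, 0.0]
wrist_force: [-1.3, 4.8, 7.2]
finger_gap: 12.2
grasp_force: 59.4
```

Call:
step_arm(rows=[[[0, 0, 0], 0.12], [[0, 0, 0], 0.12], [[0, 0, 0], 0.12], [[0, 0, 0], 0.12], [[0, 0, 0], 0]])

```text
time_s: 47.2
eef_pos: [404.9, -364.8, 89.7]
orientation: [0.0, 0.203, 0.979, 0.0]
wrist_force: [-1.4, 5.6, 7.4]
finger_gap: 12.2
grasp_force: 59.4
```

Call:
step_arm(rows=[[[0, 0, 0], 0.124], [[0, 0, 0], 0.124], [[0, 0, 0], 0.124], [[0, 0, 0], 0.124], [[0, 0, 0], 0.124], [[0, 0, 0], 0.124], [[0, 0, 0], 0.124], [[0, 0, 0], 0.124], [[0, 0, 0], 0.124], [[0, 0, 0], 0.124], [[0, 0, 0], 0.124], [[0, 0, 0], 0.124], [[0, 0, 0], 0.124], [[0, 0, 0], 0], [[0, 0, 0], 0]])

```text
time_s: 48.7
eef_pos: [404.5, -364.9, 89.7]
orientation: [-0.001, 0.847, 0.532, -0.0]
wrist_force: [-3.1, 5.0, 8.4]
finger_gap: 12.6
grasp_force: 59.6
```

Call:
step_arm(rows=[[[0, 0, 0], 0], [[0, 0, 0], 0], [[0, 0, 0], 0], [[0, 0, 0], 0], [[0, 0, -20], 0], [[0, 0, -40], 0], [[0, 0, -40], 0], [[0, 0, -30], 0], [[0, 0, 0], 0]], claw=45)

```text
time_s: 49.6
eef_pos: [406.4, -367.6, 224.0]
orientation: [0.005, 0.847, 0.532, 0.0]
wrist_force: [0.5, -0.3, 0.5]
finger_gap: 44.8
grasp_force: 0.0
```

```bash
python3 - <<'E'
from plan import *
to(250,-560,220)
E
```

```text
t 49.6 tcp [ 406.36 -367.6   224.  ] yaw 1.122 q1 -0.94 q6 -0.49 F [ 0.55 -0.25  0.51] gap 44.8
  shift now-axes [-241.17  -57.5     4.  ] turn 0.0  shift after turn [-241.17  -57.5     4.  ]
```

Call:
step_arm(rows=[[[-34.5, -8.2, 0], 0], [[-34.5, -8.2, 0], 0], [[-34.5, -8.2, 0], 0], [[-34.5, -8.2, 0], 0], [[-34.5, -8.2, 0], 0], [[-34.5, -8.2, 0], 0], [[-34.5, -8.2, 0], 0], [[0, 0, 0], 0], [[0, 0, 0], 0], [[0, 0, 0], 0]])

```text
time_s: 50.6
eef_pos: [248.6, -556.9, 217.4]
orientation: [-0.001, 0.846, 0.533, 0.0]
wrist_force: [0.1, 0.1, -0.4]
finger_gap: 45.0
grasp_force: 0.0
```

```bash
python3 - <<'E'
from plan import *
T=grab("top","top11");a=cv2.resize(T[130:270,80:400],None,fx=2.5,fy=2.5);b=cv2.resize(T[200:250,335:395],None,fx=5,fy=5,interpolation=cv2.INTER_CUBIC)
c=np.zeros((600,800,3),np.uint8);c[:350]=a;c[350:600,:300]=b;cv2.imwrite("pics/c11.png",c)
E
```

```text
(no output)
```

View pics/c11.png

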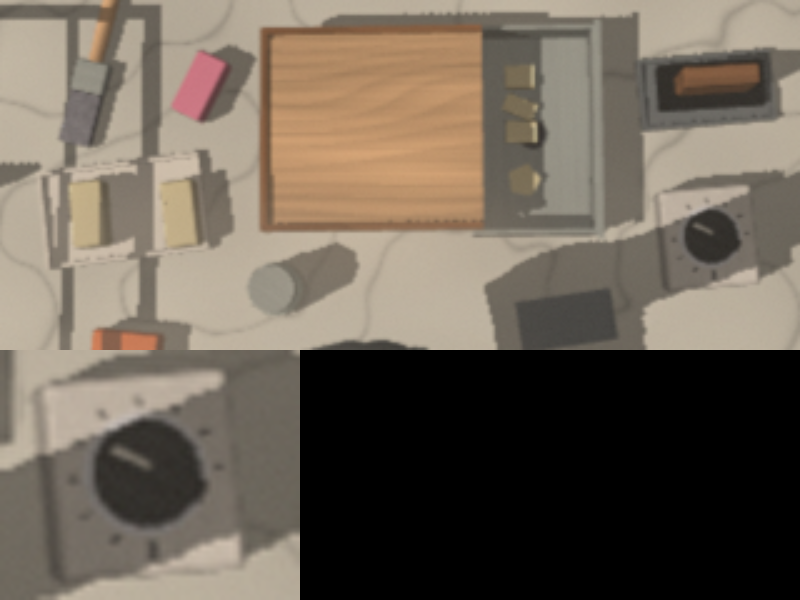

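The stripe points about 27° above left, which is click 4. The bars lie in the dish, the board is clear, all chips are in the tub and the scraper is in its tray. I'll hand the job in.

```bash
python3 -c "
from station import robot
print(robot.finish_job())"
```

```text
the job is handed in; nothing more can be done
None
```

The job is handed in, done in the order asked at about 51 s on the robot's clock: selector turned to its stop, both bars flat in the soap dish, all four chips wiped into the tub, scraper standing in its tray, and selector resting at click 4.

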